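# Jack up the hull cradle and hold it

### The arm

A 6-joint arm with a two-finger parallel gripper is mounted at the origin on the work surface. World frame = base frame: x ahead of the robot, y to its left, z up, the work surface at z = 0. Lengths are in m, angles in degrees, forces in N, time in s.
With the tool pointing down it reaches from about 0.275 to 0.825 m from the base axis. Payload 5.2 kg.
Tool frame: the origin (TCP) lies at the very end of the fingers, on their centre line; the grasp point (between the pads) lies 19 mm behind it; z points along the fingers, y is the line along which they close (so a half turn about z gives the same grasp; the last joint's range is limited). The gripper opens to 93 mm and grips with 3 to 60 N. Pads are 15 mm wide; open, the fingers measure 128 mm over their backs; the gripper's body (75 mm by 188 mm) begins 65 mm behind the grasp point.
Start: joints at [63.323, 14.817, 87.949, -0, 77.235, -11.62], TCP at [0.143, 0.531, 0.219] pointing down, gripper open.
Joint ranges: [-179.93, 179.93], [-52.35, 119.4], [10.71, 147.94], [-69.91, 249.91], [12.55, 155.21], [-178.61, 178.61]. Speed limits (degrees/s): [147.25, 147.25, 180, 180, 180, 180].

### API

Orientations are given as [roll, pitch, yaw] about the fixed x, y, z axes, in that order (R = Rz(yaw) Ry(pitch) Rx(roll)).
In Python, from rig import monitor, grab_frame, hand_in gives the robot as it stands.
- The arm moves only by the shell command python3 -m creep 'ROWS' [FORCE]. ROWS is JSON, a list of rows, each a list of 7 numbers: the shift along the tool's x, y, z in units of 1000 mm (1.0 is 1000 mm), then the turn, a rotation vector about the tool's x, y, z in units of 45 degrees (1.0 is 45 degrees), then the opening, from 0 (shut) to 1 (fully open). In form: [[x, y, z, ax, ay, az, fingers], ...]. A call has 1 to 5 rows; each row is the pose to reach, as a shift and turn from the pose commanded when the call began, along the tool's axes at that moment; what a row does not reach only later rows make up. A row lasts 1/10 s, in which the tool goes at most 50 mm and 8.59 degrees, less where a joint would pass 70% of its speed; a pose out of reach is approached as far as the arm can. A call with a number of a shift or a turn outside -1 to 1 is refused whole. A call with a gripper value outside its range is refused whole. The fingers move at their own pace and stop on an object; FORCE is the grip in N (left out, the last holds). Time passes only in rows, so rows that repeat a pose let the fingers close. It gives the time, the measured TCP pose, the force, the opening and the grip force at its end, in the units of the state.
- monitor.get_obs(): the state, without advancing time (a new reading comes with each control period).
- grab_frame(name): name is "scene" or "top"; returns a dict with "frame" (400x640x3 uint8, red, green, blue), "range_z" (400x640 float32, m along the optical axis (not along the pixel's ray), 0 where there is no reading), "mtx" (3x3 intrinsics, pixels), "D" ([k1, k2, p1, p2, k3] as OpenCV has them; the pictures are not rectified), "world_to_cam" (4x4, takes a point from world to camera coordinates). Camera axes: x right, y down, z forward; pixel columns grow to the right and rows downward; lengths in m; the calibration is good to about 2 mm. A picture is of the moment at which its call begins.
- hand_in(): hands the job in; it is judged then, once.
The state is a dict: "clock": time; "joint_pos": joint angles; "dq": joint speeds; "tau": joint torques, N m; "tcp_pos": TCP position; "eef_rot": TCP orientation; "ft_force": force on the tool from outside, world axes, zero at the start; "torque": the same for the moment, N m; "gripper_width": finger opening in m; "grip_force": force on a finger pad.
Only numpy, scipy, OpenCV 4.12 (cv2) and the standard library are available. Lean on these libraries where they do the work, as an engineer would, in place of code of your own. Each camera call takes 0.05 s, during which the arm holds its last target. There are 200 camera calls.

### The job

With the blue lever jack still parked in front of the green canister, give its ram a squirt: press the red nozzle cap fully down and let it come up. Then set the jack flat on the bench with its saddle centred under the yellow marked lift pad of the cradle, give the red handle a trial pump (fully down, then let it spring all the way up), then press it fully down again and finish while still holding it down, so that the jack alone keeps the cradle raised off its rest post. Do not touch the cradle or its stand, do not tip the jack, and leave the other things on the bench alone.

Things in the scene. Friction and masses are not known exactly. Their poses are not given: they have to be found in the camera images.
- cap_top (a point): centre of the top face of the round red nozzle cap (32 mm across) of the green lubricant canister (60 mm across). The canister is screwed upright to the bench; the cap's top is 180 mm above the bench. Press it straight down.
- cap (a joint): travel of the nozzle cap in m: 0 up, 0.008 fully down. Sprung: starts to move at 2 N, fully down takes 6 N, comes back up by itself.
- jack_grip (a point): grip point, 95 mm above the bench, on the black upright carry post of the blue lever jack (loose, about 0.8 kg; slide it or carry it just above the bench). Post 24 mm along the jack by 30 mm across it, top at 115 mm; fingers go to its two sides across the jack, where nothing else stands above 65 mm. Axes: x along the jack towards the saddle, y across, z up.
- jack: the same jack; origin under the carry post, on the underside; axes as jack_grip. Base plate 80 mm wide, 12 mm thick, from 150 mm behind the post to 115 mm ahead of it. It starts parked with the saddle 75 to 100 mm short of the canister's axis, pointing at the canister.
- saddle_top (a point): centre of the top of the round steel saddle (40 mm across) on the jack's ram, 85 mm ahead of the carry post along the jack's x; 85 mm above the bench with the handle up, 125 mm with it fully down.
- pedal_top (a point): centre of the top face of the red pedal (45 mm along the jack, 50 mm across) on the pump handle. Up: 120 mm behind the carry post, 118 mm above the bench, tilted 0.55 rad. Fully down: 140 mm behind the post, level, 63 mm above the bench. It swings in an arc of 107 mm radius about a hinge 33 mm behind the post, 55 mm above the bench.
- pump_handle (a joint): pump handle in rad: 0 up (start), 0.55 fully down at its stop. Sprung: moves from about 2 N at the pedal, needs about 11 to 14 N at the bottom under the cradle's load, springs back up by itself when let go. The saddle rises and sinks with it, 40 mm for the full stroke.
- lift_pad (a point): centre of the underside of the round yellow lift pad (44 mm across) below the cradle beam, the marked lift point; 95 mm above the bench with the cradle on its rest, about 124 mm when fully jacked; load about 6 N. A yellow strap 44 mm wide with a black line over the beam, its top 58 mm above this point, marks it from above. Axes: x across the beam, y along it to the hinge.
- stand: fixed stand with hinged cradle: beam 60 mm wide, 470 mm long, underside 107 mm and hull blank's top about 150 mm above the bench. Origin on the bench below the beam's centre line; y along it to the hinge block (y 300 to 330 mm); rest post at y -140 to -170 mm; lift pad within 35 mm of y = 0. A 20 mm high rail lies 83 to 107 mm beyond the centre line; the near side is open.
- blank_a: bystander, leave alone: pale wooden hull blank, bar 220 x 50 x 24 mm with one pointed end; origin at its underside
- blank_b: bystander, leave alone: pale wooden hull blank, bar 180 x 45 x 24 mm with one pointed end; origin at its underside
- glue: bystander, leave alone: yellow glue bottle, 56 mm across, 140 mm tall; origin at its underside
- jar: bystander, leave alone: amber jar, 70 mm across, 80 mm tall; origin at its underside
- screwdriver: bystander, leave alone: screwdriver lying on the bench; origin at its underside
- mug: bystander, leave alone: white mug, 76 mm across, 90 mm tall; origin at its underside
- block: bystander, leave alone: wooden block 90 x 60 x 35 mm, lying beyond the canister; origin at its underside
Things that resemble listed ones, but are neither listed nor needed, are in the scene too. What is shaped like the part that bears cap_top but pink, purple or turquoise is not meant.

How it is judged (in metres and radians):
On the way, in this order (a step that is already met when the one before it is completed fails the run):
1. nozzle cap pressed fully down, the jack still parked (value of joint cap above 0.0062 m and distance of jack from where it was at the start of the episode below 0.03 m), for 0.05 s.
2. nozzle cap let up again (value of joint cap below 0.002 m), for 0.1 s.
3. jack flat on the bench, saddle under the lift pad, handle up (horizontal distance between saddle_top and lift_pad below 0.016 m and angle between jack's own z axis and vertical below 0.06 rad and height (world z) of jack below 0.0025 m and linear speed of jack below 0.02 m/s and value of joint pump_handle below 0.1 rad), for 0.2 s.
4. trial stroke: handle fully down, cradle raised by the jack (value of joint pump_handle above 0.46 rad and height (world z) of lift_pad above 0.112 m and horizontal distance between saddle_top and lift_pad below 0.016 m and contact force between jack and stand above 2 N), for 0.1 s.
5. handle back up, cradle back on its rest (value of joint pump_handle below 0.09 rad and height (world z) of lift_pad below 0.099 m), for 0.1 s.
6. handle fully down again, cradle raised by the jack (all of step 4 and angle between jack's own z axis and vertical below 0.06 rad and contact force between the fingers and jack above 2 N and contact force between each of the arm, the fingers and stand below 0.5 N), for 0.3 s.
At the end, for the whole second after the job is handed in: Fingers hold the pump handle down (over 0.46 rad, over 2 N); jack flat on the bench, saddle within 16 mm (from above) of the lift pad and carrying the cradle, its pad over 112 mm above the bench; arm off cradle and stand; nozzle cap up (all of step 6 and height (world z) of jack below 0.0025 m and value of joint cap below 0.002 m and linear speed of jack below 0.02 m/s); the arm keeps its last pose, push and grip.
It fails at once if the robot pushes on the cradle or its stand (over 1 N) (contact force between any of the arm, the fingers and stand above 1 N).
It fails at once if the jack is tipped by more than 0.4 rad (angle between jack's own z axis and vertical above 0.4 rad).
It fails at once if a bystander is moved by more than 30 mm (distance of any of blank_a, blank_b, glue, jar, screwdriver, mug, block from where it was at the start of the episode above 0.03 m).
It also fails if it takes over 64 s, if anything falls off the work surface, if the arm or the gripper's body presses on something with over 40 N, if the wrist force passes 120 N, or if a joint passes its speed limit or range.

## Working session

There is one attempt and no reset: what is moved stays moved. The work goes in short steps, Python scripts to look and compute and a shell command to move; the robot and the scene stay as the last step left them, time stands still between calls to the robot, and variables do not carry over. Pictures are saved under pics/ and viewed, at most 10 in all, crops included, and the job is handed in when it is done.

```bash
mkdir -p pics; ls; python3 - <<'E'
from rig import monitor, grab_frame
import cv2,numpy as np
o=monitor.get_obs();print({k:np.round(v,3).tolist() for k,v in o.items()})
for n in("scene","top"):
    f=grab_frame(n);cv2.imwrite(f"pics/{n}0.png",f["frame"][:,:,::-1]);np.savez(f"{n}0.npz",**f)
    print(f["mtx"],f["D"],f["world_to_cam"])
E
```

```text
pics
{'clock': 0.0, 'joint_pos': [63.322, 14.861, 88.01, 0.0, 77.234, -11.62], 'dq': [0.104, 0.046, -0.093, 0.075, 0.019, 0.105], 'tau': [-0.002, -43.73, -28.4, 0.072, 0.041, -0.0], 'tcp_pos': [0.143, 0.531, 0.218], 'eef_rot': [-179.898, -0.021, 164.941], 'ft_force': [-0.112, -0.177, 0.124], 'torque': [-0.032, -0.017, -0.011], 'grip_force': 0.0, 'gripper_width': 0.093}
[[421.97482487   0.         315.42216795]
 [  0.         421.97482487 198.92956953]
 [  0.           0.           1.        ]] [-0.00941845  0.          0.          0.          0.        ] [[-0.73158163  0.68164779  0.01202496  0.41631039]
 [ 0.58341488  0.63508359 -0.50625676 -0.21472819]
 [-0.35272566 -0.36335261 -0.86229896  1.5441832 ]
 [ 0.          0.          0.          1.        ]]
[[392.38615695   0.         321.94711782]
 [  0.         392.38615695 199.53795505]
 [  0.           0.           1.        ]] [0.01913533 0.         0.         0.         0.        ] [[-0.01883404 -0.99981629 -0.00355828 -0.03522779]
 [-0.99614633  0.01906958 -0.08560863  0.52538419]
 [ 0.08566076  0.00193221 -0.99632249  1.33793314]
 [ 0.          0.          0.          1.        ]]
```

View pics/top0.png

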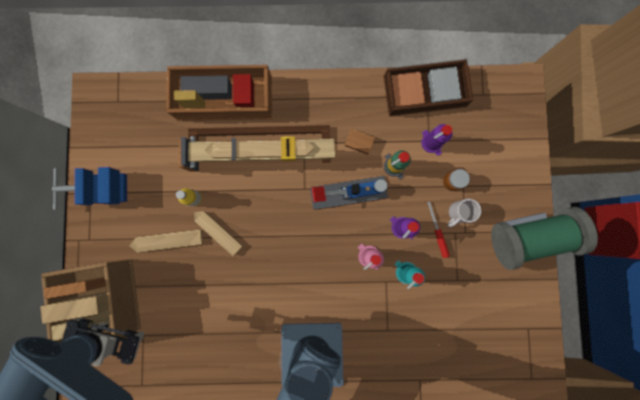

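View pics/scene0.png

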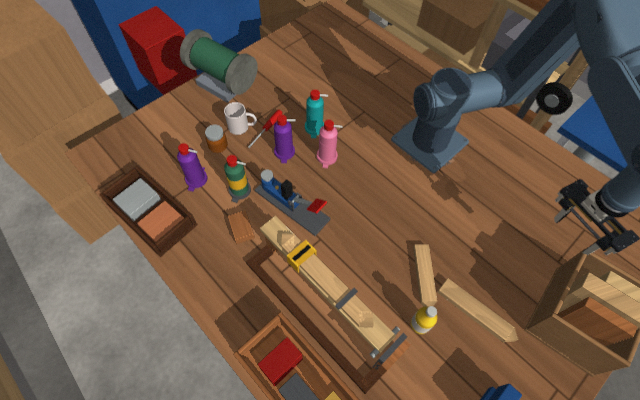

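The top view shows the jack's pedal at (319,194), post at (350,190) and saddle at (381,185). The green canister's red cap is at (404,155) and the yellow strap on the beam at (288,147). The scene view shows the same, with the cap at (232,161), strap at (302,255), post at (287,188) and pedal at (317,206). Next I'll build point clouds.

```bash
cat > h.py <<'E'
import numpy as np,cv2
def cloud(f):
    uu,vv=np.meshgrid(np.arange(640.),np.arange(400.))
    n=cv2.undistortPoints(np.stack([uu,vv],-1).reshape(-1,1,2),f["mtx"],f["D"]).reshape(400,640,2)
    z=f["range_z"][...,None]; p=np.concatenate([n*z,z],-1); T=f["world_to_cam"]
    return (p-T[:3,3])@T[:3,:3], cv2.cvtColor(f["frame"],cv2.COLOR_RGB2HSV).astype(int), f["range_z"]>0
def sel(P,H,ok,box,zr,h=None,smin=0,vr=(0,256)):
    u0,u1,v0,v1=box; m=ok.copy(); b=np.zeros_like(m); b[v0:v1,u0:u1]=1; m&=b
    m&=(P[...,2]>zr[0])&(P[...,2]<zr[1])&(H[...,1]>=smin)&(H[...,2]>=vr[0])&(H[...,2]<vr[1])
    if h: m&=((H[...,0]>=h[0])&(H[...,0]<=h[1])) if h[0]<h[1] else ((H[...,0]>=h[0])|(H[...,0]<=h[1]))
    return P[m]
def rep(n,q):
    if len(q)==0: print(n,0);return
    lo,hi=np.percentile(q,[3,97],axis=0); print(n,len(q),"med",np.median(q,0).round(4),"mid",((lo+hi)/2).round(4),"ext",(hi-lo).round(3))
E
python3 - <<'E'
import numpy as np,cv2
from h import *
B={"top":dict(cap=(385,415,145,175),jack=(305,392,172,215),strap=(276,300,132,165),beam=(180,345,130,165)),
"scene":dict(cap=(222,245,150,172),jack=(250,332,165,235),strap=(285,320,238,272),beam=(255,410,210,370))}
for n in("top","scene"):
    f=np.load(n+"0.npz");P,H,ok=cloud(f);b=B[n];print(n)
    rep("cap",sel(P,H,ok,b["cap"],(.165,.19),(170,8),120))
    rep("can body",sel(P,H,ok,b["cap"],(.03,.16),(40,90),60))
    rep("pedal",sel(P,H,ok,b["jack"],(.08,.15),(170,8),120))
    rep("post",sel(P,H,ok,b["jack"],(.105,.125)))
    q=sel(P,H,ok,b["jack"],(.105,.125));
    rep("postdark",sel(P,H,ok,b["jack"],(.100,.125),vr=(0,70)))
    rep("saddle",sel(P,H,ok,b["jack"],(.078,.09)))
    q=sel(P,H,ok,b["jack"],(.005,.02));rep("base",q)
    r=cv2.minAreaRect(q[:,:2].astype(np.float32)*1000);print("base rect",r)
    rep("strap",sel(P,H,ok,b["strap"],(.14,.17),(18,34),140))
    q=sel(P,H,ok,b["strap"],(.14,.17),(18,34),140);print(cv2.minAreaRect(q[:,:2].astype(np.float32)*1000))
    q=sel(P,H,ok,b["beam"],(.12,.16));print("beam",cv2.minAreaRect(q[:,:2].astype(np.float32)*1000))
f=[np.load(n+"0.npz")["frame"] for n in("top","scene")]
a=cv2.resize(f[0][125:225,270:420],(800,533),interpolation=3);cv2.imwrite("pics/c0.png",a[:,:,::-1])
E
```

```text
top
cap 87 med [ 0.6387 -0.301   0.1802] mid [ 0.6395 -0.3019  0.1788] ext [0.028 0.028 0.013]
can body 124 med [ 0.6229 -0.2888  0.1431] mid [ 0.6366 -0.2969  0.0952] ext [0.05  0.046 0.112]
pedal 189 med [ 0.535  -0.0332  0.1186] mid [ 0.5365 -0.0333  0.1182] ext [0.046 0.038 0.023]
post 217 med [ 0.542  -0.0457  0.1157] mid [ 0.5385 -0.0917  0.1156] ext [0.05  0.142 0.017]
postdark 71 med [ 0.5515 -0.1531  0.1149] mid [ 0.5515 -0.1545  0.1119] ext [0.028 0.022 0.016]
saddle 132 med [ 0.5604 -0.2349  0.0851] mid [ 0.5588 -0.167   0.0848] ext [0.043 0.176 0.01 ]
base 966 med [ 0.5344 -0.1217  0.0117] mid [ 0.5553 -0.1409  0.0112] ext [0.112 0.262 0.012]
base rect ((548.2003784179688, -137.4093017578125), (301.6470947265625, 148.44789123535156), 88.46154022216797)
strap 287 med [0.6798 0.0617 0.152 ] mid [0.6815 0.0607 0.152 ] ext [0.067 0.041 0.01 ]
((681.4265747070312, 60.549198150634766), (70.40335845947266, 44.55695343017578), 2.3830924034118652)
beam ((688.9647827148438, 159.475830078125), (91.15177917480469, 490.2044982910156), 1.6694530248641968)
scene
cap 94 med [ 0.6413 -0.2
[... 340 characters left out ...]
147 0.018]
postdark 76 med [ 0.5548 -0.1508  0.1131] mid [ 0.5537 -0.1533  0.11  ] ext [0.028 0.022 0.016]
saddle 161 med [ 0.5604 -0.2303  0.0847] mid [ 0.5598 -0.1654  0.0838] ext [0.041 0.18  0.011]
base 1035 med [ 0.5598 -0.0878  0.0113] mid [ 0.5488 -0.1328  0.0111] ext [0.107 0.248 0.011]
base rect ((539.9542236328125, -154.5861358642578), (265.49456787109375, 272.48663330078125), 47.21164321899414)
strap 363 med [0.6834 0.0661 0.1513] mid [0.6822 0.0616 0.1498] ext [0.068 0.043 0.011]
((681.8156127929688, 60.56012725830078), (70.97696685791016, 48.8211784362793), 0.2087940275669098)
beam ((638.1351318359375, 161.9498291015625), (493.52294921875, 167.76039123535156), 87.64407348632812)
```

View pics/c0.png

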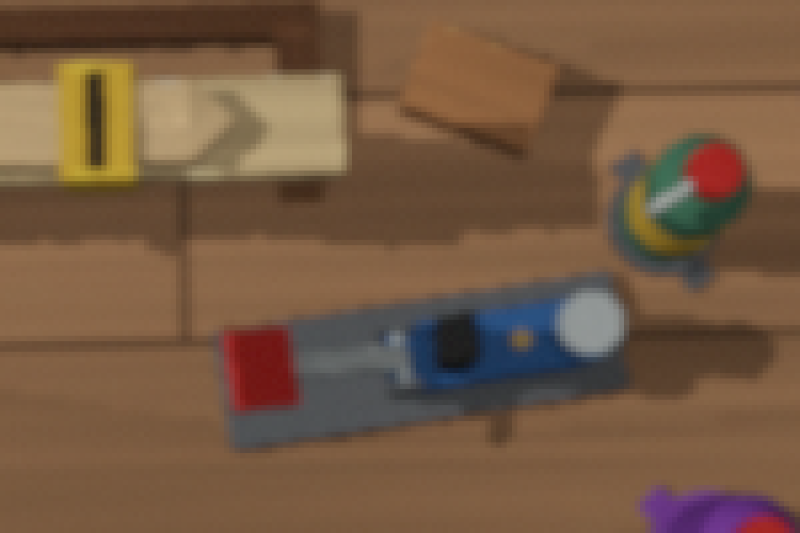

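The crop shows the pedal at about (262,368), the post at (457,340), the saddle at (590,322) and the cap at (716,170). The strap is at (97,120), with its line running across the beam.

From the clouds:
- **Cap:** about (0.640, -0.300).
- **Post:** (0.5525, -0.153), with jack yaw about -83°.
- **Pad:** (0.682, 0.061).

I'll write a helper that turns a target pose into tool-frame numbers.

```bash
cat > to.py <<'E'
# to.py x y z yang : shift/turn in tool units to reach TCP xyz, tool y at angle yang (deg), tool down
import sys,numpy as np
from scipy.spatial.transform import Rotation as R
from rig import monitor
o=monitor.get_obs();x,y,z,a=map(float,sys.argv[1:5])
C=R.from_euler('xyz',o["eef_rot"],degrees=True);G=R.from_euler('xyz',[180,0,a+90],degrees=True)
rv=(C.inv()*G).as_rotvec(degrees=True)/45
print("shift",C.inv().apply(np.array([x,y,z])-o["tcp_pos"]).round(4),"turn",rv.round(3),"now",np.round(o["tcp_pos"],4),np.round(o["eef_rot"],2),"t",round(o["clock"],2),"F",np.round(o["ft_force"],2))
E
python3 to.py 0.640 -0.300 0.26 6.7
```

```text
shift [-0.6961 -0.673  -0.0412] turn [-2.000e-03  1.000e-03  1.516e+00] now [0.1426 0.5307 0.2179] [-1.7991e+02 -2.0000e-02  1.6494e+02] t 0.1 F [-0.28  0.99 -0.21]
```

```bash
python3 -m creep '[[-0.036,-0.034,-0.04,0,0,0.18,0],[-0.07,-0.068,-0.05,0,0,0.36,0],[-0.105,-0.1,-0.05,0,0,0.54,0],[-0.14,-0.135,-0.05,0,0,0.72,0],[-0.175,-0.17,-0.05,0,0,0.9,0]]' 20; python3 to.py 0.640 -0.300 0.26 6.7
```

```text
clock: 0.6
tcp_pos: [0.2643, 0.3264, 0.2686]
eef_rot: [180.0, 0.0, 124.2]
ft_force: [1.2, 0.7, 0.2]
gripper_width: 0.0578
grip_force: 0.0
shift [-0.7292 -0.0408  0.0088] turn [0.   0.   0.61] now [0.2643 0.3264 0.2686] [1.7998e+02 1.0000e-02 1.2416e+02] t 0.6 F [1.15 0.69 0.21]
```

```bash
python3 -m creep '[[-0.049,-0.003,0,0,0,0.15,0],[-0.098,-0.006,0,0,0,0.3,0],[-0.147,-0.009,0,0,0,0.45,0],[-0.196,-0.012,0,0,0,0.6,0],[-0.245,-0.015,0,0,0,0.61,0]]'; python3 to.py 0.640 -0.300 0.26 6.7
```

```text
clock: 1.1
tcp_pos: [0.3905, 0.1156, 0.2686]
eef_rot: [180.0, -0.0, 96.8]
ft_force: [1.5, 0.6, -0.7]
gripper_width: 0.0176
grip_force: 0.0
shift [-0.4422  0.1986  0.0086] turn [ 0.    -0.     0.002] now [0.3905 0.1156 0.2686] [ 1.7999e+02 -1.0000e-02  9.6790e+01] t 1.1 F [ 1.45  0.6  -0.72]
```

```bash
python3 -m creep '[[0,0,0,0,0,0,0]]'; python3 to.py 0.640 -0.300 0.25 6.7
```

```text
clock: 1.2
tcp_pos: [0.3927, 0.1124, 0.2683]
eef_rot: [180.0, 0.1, 96.5]
ft_force: [-0.5, 0.7, 0.2]
gripper_width: 0.0094
grip_force: 0.0
shift [-0.4378  0.1988  0.0192] turn [ 0.     0.003 -0.004] now [0.3927 0.1124 0.2683] [1.7999e+02 1.3000e-01 9.6520e+01] t 1.2 F [-0.51  0.68  0.17]
```

```bash
python3 -m creep '[[-0.044,0.02,0,0,0,0,0],[-0.088,0.04,0,0,0,0,0],[-0.132,0.06,0,0,0,0,0],[-0.176,0.08,0,0,0,0,0],[-0.22,0.1,0,0,0,0,0]]'; python3 -m creep '[[-0.044,0.02,0,0,0,0,0],[-0.088,0.04,0.005,0,0,0,0],[-0.132,0.06,0.01,0,0,0,0],[-0.176,0.08,0.015,0,0,0,0],[-0.214,0.098,0.019,0,0,0,0]]';python3 -m creep '[[0,0,0,0,0,0,0],[0,0,0,0,0,0,0]]'; python3 to.py 0.640 -0.300 0.185 6.7
```

```text
clock: 1.7
tcp_pos: [0.5167, -0.0894, 0.2683]
eef_rot: [-180.0, -0.0, 97.0]
ft_force: [1.0, -0.2, 0.7]
gripper_width: 0.0004
grip_force: 0.0
clock: 2.2
tcp_pos: [0.6404, -0.2899, 0.2483]
eef_rot: [-179.9, -0.1, 97.0]
ft_force: [0.1, 0.1, 0.1]
gripper_width: 0.0004
grip_force: 0.0
clock: 2.4
tcp_pos: [0.6394, -0.2886, 0.2476]
eef_rot: [-179.9, -0.2, 97.0]
ft_force: [-0.6, 0.3, -0.5]
gripper_width: 0.0004
grip_force: 0.0
shift [-0.0116 -0.0006  0.0625] turn [-0.003 -0.003  0.006] now [ 0.6394 -0.2886  0.2476] [-1.7986e+02 -1.5000e-01  9.6970e+01] t 2.4 F [-0.56  0.32 -0.55]
```

Approach, then press gently watching the force.

```bash
python3 -m creep '[[-0.0116,-0.0006,0.03,0,0,0.006,0],[-0.0116,-0.0006,0.06,0,0,0.006,0],[-0.0116,-0.0006,0.0675,0,0,0.006,0],[-0.0116,-0.0006,0.0715,0,0,0.006,0],[-0.0116,-0.0006,0.0745,0,0,0.006,0]]'; python3 -m creep '[[0,0,0.0015,0,0,0,0],[0,0,0.0015,0,0,0,0]]'; python3 to.py 0.640 -0.300 0.172 6.7
```

```text
clock: 2.9
tcp_pos: [0.6408, -0.2996, 0.1773]
eef_rot: [179.9, 0.1, 96.8]
ft_force: [-1.1, 2.8, 3.1]
gripper_width: 0.0004
grip_force: 1.7
clock: 3.1
tcp_pos: [0.6411, -0.3002, 0.1754]
eef_rot: [179.9, 0.0, 96.8]
ft_force: [-0.2, 3.8, 4.5]
gripper_width: 0.0007
grip_force: 2.1
shift [ 0.0003 -0.001   0.0034] turn [0.003 0.001 0.001] now [ 0.6411 -0.3002  0.1754] [1.7987e+02 5.0000e-02 9.6760e+01] t 3.1 F [-0.17  3.81  4.55]
```

```bash
python3 -m creep '[[0,0,0.0015,0,0,0,0],[0,0,0.003,0,0,0,0],[0,0,0.0045,0,0,0,0],[0,0,0.0055,0,0,0,0]]'; python3 to.py 0.640 -0.300 0.172 6.7
```

```text
clock: 3.5
tcp_pos: [0.6412, -0.3006, 0.1721]
eef_rot: [179.8, 0.1, 96.7]
ft_force: [-5.0, 6.3, 20.6]
gripper_width: 0.0004
grip_force: 10.5
shift [ 0.0007 -0.0012  0.0001] turn [0.005 0.003 0.001] now [ 0.6412 -0.3006  0.1721] [1.7979e+02 1.1000e-01 9.6740e+01] t 3.5 F [-4.97  6.26 20.58]
```

```bash
python3 -m creep '[[0,0,0.0,0,0,0,0],[0,0,-0.01,0,0,0,0],[0,0,-0.03,0,0,0,0],[0,0,-0.06,0,0,0,0],[0,0,-0.06,0,0,0,1]]' 30;  python3 to.py 0.5525 -0.153 0.20 6.7
```

```text
clock: 4.0
tcp_pos: [0.6422, -0.3027, 0.2329]
eef_rot: [179.6, 0.4, 96.7]
ft_force: [0.4, 0.1, 0.7]
gripper_width: 0.0049
grip_force: 0.0
shift [ 0.1594 -0.0718  0.0314] turn [0.008 0.008 0.   ] now [ 0.6422 -0.3027  0.2329] [179.64   0.36  96.7 ] t 4.0 F [0.45 0.1  0.73]
```

```bash
python3 -m creep '[[0.04,-0.018,0,0,0,0,1],[0.08,-0.036,0,0,0,0,1],[0.12,-0.054,0,0,0,0,1],[0.159,-0.072,0.01,0.008,0.008,0,1],[0.159,-0.072,0.03,0.008,0.008,0,1]]';python3 -m creep '[[0,0,0,0,0,0,1],[0,0,0,0,0,0,1],[0,0,0,0,0,0,1]]'; python3 to.py 0.5525 -0.153 0.076 6.7; python3 - <<'E'
from rig import grab_frame
from h import *
for n,b in(("top",(385,415,145,175)),("scene",(222,245,150,172))):
    P,H,ok=cloud(grab_frame(n)); rep("cap",sel(P,H,ok,b,(.165,.19),(170,8),120))
    bb=dict(top=(305,392,172,215),scene=(250,332,165,235))[n]
    rep("pedal",sel(P,H,ok,bb,(.08,.15),(170,8),120)); rep("post",sel(P,H,ok,bb,(.1,.125),vr=(0,70)))
E
```

```text
clock: 4.5
tcp_pos: [0.5484, -0.1477, 0.1989]
eef_rot: [-179.7, -0.4, 96.9]
ft_force: [-0.6, -0.2, -0.4]
gripper_width: 0.0436
grip_force: 0.0
clock: 4.8
tcp_pos: [0.551, -0.1524, 0.1985]
eef_rot: [-179.7, -0.3, 96.7]
ft_force: [0.3, -0.3, 0.4]
gripper_width: 0.0677
grip_force: 0.0
shift [-0.0014  0.0021  0.1225] turn [-0.007 -0.007 -0.001] now [ 0.551  -0.1524  0.1985] [-179.68   -0.31   96.67] t 4.8 F [ 0.34 -0.31  0.43]
cap 4 med [ 0.6532 -0.3069  0.1785] mid [ 0.6526 -0.3062  0.1804] ext [0.003 0.01  0.007]
pedal 167 med [ 0.538  -0.0326  0.1206] mid [ 0.5363 -0.0318  0.1192] ext [0.049 0.035 0.024]
post 0
cap 93 med [ 0.6419 -0.2968  0.1787] mid [ 0.641  -0.2982  0.1752] ext [0.027 0.027 0.015]
pedal 169 med [ 0.5367 -0.0312  0.1203] mid [ 0.5355 -0.0327  0.1185] ext [0.049 0.04  0.023]
post 75 med [ 0.5554 -0.1502  0.1129] mid [ 0.5533 -0.1518  0.1097] ext [0.027 0.021 0.016]
```

Cap is back up. Descend over the post and grip.

```bash
python3 -m creep '[[-0.001,0.002,0.03,-0.007,-0.007,0,1],[-0.001,0.002,0.06,-0.007,-0.007,0,1],[-0.001,0.002,0.09,-0.007,-0.007,0,1],[-0.001,0.002,0.11,-0.007,-0.007,0,1],[-0.001,0.002,0.1225,-0.007,-0.007,0,1]]';python3 -m creep '[[0,0,0,0,0,0,0.2],[0,0,0,0,0,0,0.1],[0,0,0,0,0,0,0.1],[0,0,0,0,0,0,0.1],[0,0,0,0,0,0,0.1]]' 35;python3 -m creep '[[0,0,0,0,0,0,0.1],[0,0,0,0,0,0,0.1],[0,0,0,0,0,0,0.1],[0,0,0,0,0,0,0.1]]'; python3 to.py 0.5525 -0.153 0.08 6.7
```

```text
clock: 5.4
tcp_pos: [0.5511, -0.1517, 0.0741]
eef_rot: [-179.9, -0.1, 96.7]
ft_force: [0.9, 0.5, 0.6]
gripper_width: 0.0931
grip_force: 0.0
clock: 5.9
tcp_pos: [0.5519, -0.1516, 0.0765]
eef_rot: [180.0, 0.0, 96.7]
ft_force: [0.8, -0.0, -0.4]
gripper_width: 0.0576
grip_force: 0.0
clock: 6.3
tcp_pos: [0.5514, -0.1514, 0.0757]
eef_rot: [-179.9, -0.0, 96.7]
ft_force: [-1.0, 0.4, 1.2]
gripper_width: 0.0301
grip_force: 35.0
shift [-0.0018  0.0009 -0.0043] turn [-0.001 -0.001  0.001] now [ 0.5514 -0.1514  0.0757] [-1.7995e+02 -4.0000e-02  9.6740e+01] t 6.3 F [-1.02  0.36  1.16]
```

```bash
python3 -m creep '[[0,0,-0.004,0,0,0,0.1],[0,0,-0.007,0,0,0,0.1],[0,0,-0.009,0,0,0,0.1],[0,0,-0.009,0,0,0,0.1]]'; python3 to.py 0.50 0.061 0.084 91.5
```

```text
clock: 6.7
tcp_pos: [0.5514, -0.1513, 0.0846]
eef_rot: [-179.9, -0.1, 96.7]
ft_force: [-0.4, 0.3, -6.4]
gripper_width: 0.0299
grip_force: 34.9
shift [ 0.2169 -0.0262  0.0008] turn [-0.    -0.002 -1.884] now [ 0.5514 -0.1513  0.0846] [-1.7994e+02 -5.0000e-02  9.6720e+01] t 6.7 F [-0.38  0.27 -6.42]
```

```bash
python3 -m creep '[[0.01,-0.005,0,0,0,0,0.1],[0.035,-0.012,0,0,0,-0.05,0.1],[0.06,-0.02,0,0,0,-0.15,0.1],[0.09,-0.026,0,0,0,-0.27,0.1],[0.12,-0.026,0,0,0,-0.39,0.1]]'; python3 -m creep '[[0,0,0,0,0,-0.1,0.1],[0,0,0,0,0,-0.2,0.1],[0,0,0,0,0,-0.3,0.1],[0,0,0,0,0,-0.4,0.1],[0,0,0,0,0,-0.5,0.1]]';python3 to.py 0.50 0.061 0.084 91.5
```

```text
clock: 7.2
tcp_pos: [0.5094, -0.0336, 0.0844]
eef_rot: [-179.9, -0.1, 114.5]
ft_force: [1.1, -0.5, -7.2]
gripper_width: 0.0297
grip_force: 34.9
clock: 7.7
tcp_pos: [0.5107, -0.0344, 0.0846]
eef_rot: [-180.0, -0.1, 137.0]
ft_force: [-0.3, -0.6, -7.1]
gripper_width: 0.0301
grip_force: 35.0
shift [0.0729 0.0625 0.0007] turn [ 0.001 -0.002 -0.989] now [ 0.5107 -0.0344  0.0846] [-1.7998e+02 -1.1000e-01  1.3698e+02] t 7.7 F [-0.27 -0.56 -7.11]
```

```bash
python3 -m creep '[[0.015,0.0125,0,0,0,-0.15,0.1],[0.03,0.025,0,0,0,-0.3,0.1],[0.045,0.038,0,0,0,-0.45,0.1],[0.06,0.051,0,0,0,-0.6,0.1],[0.073,0.0625,0,0,0,-0.75,0.1]]'; python3 -m creep '[[0,0,0,0,0,-0.1,0.1],[0,0,0,0,0,-0.2,0.1],[0,0,0,0,0,-0.24,0.1],[0,0,0,0,0,-0.24,0.1]]';python3 to.py 0.597 0.061 0.082 91.5
python3 - <<'E'
from rig import grab_frame
from h import *
for n,b in(("top",(260,400,120,270)),("scene",(240,420,165,300))):
    f=grab_frame(n);P,H,ok=cloud(f)
    cv2.imwrite(f"pics/{n}1.png",f["frame"][:,:,::-1]);np.savez(f"{n}1.npz",**f)
    q=sel(P,H,ok,b,(.08,.15),(170,8),120);q=q[q[:,0]<.5];rep("pedal",q)
    q=sel(P,H,ok,b,(.087,.099),None,0); q=q[(abs(q[:,0]-.585)<.03)&(abs(q[:,1]-.061)<.04)];rep("saddle",q)
E
python3 -c "
import cv2;a=cv2.imread('pics/top1.png')[100:300,220:420];b=cv2.imread('pics/scene1.png')[160:310,250:450]
cv2.imwrite('pics/c1.png',cv2.hconcat([cv2.resize(a,(400,400)),cv2.resize(b,(400,400))]))"
```

```text
clock: 8.2
tcp_pos: [0.4999, 0.0618, 0.0847]
eef_rot: [180.0, -0.1, 170.8]
ft_force: [0.3, 0.3, -6.4]
gripper_width: 0.0295
grip_force: 35.0
clock: 8.6
tcp_pos: [0.5003, 0.0609, 0.0847]
eef_rot: [179.9, -0.1, -178.6]
ft_force: [0.3, 0.3, -6.7]
gripper_width: 0.0295
grip_force: 35.0
shift [-0.0967 -0.0022  0.0026] turn [ 0.001 -0.002 -0.003] now [0.5003 0.0609 0.0847] [ 1.7995e+02 -9.0000e-02 -1.7864e+02] t 8.6 F [ 0.26  0.33 -6.7 ]
pedal 68 med [0.3749 0.0743 0.1335] mid [ 0.3544 -0.0712  0.1335] ext [0.094 0.309 0.032]
saddle 42 med [0.599  0.0623 0.0923] mid [0.6013 0.0625 0.0928] ext [0.013 0.032 0.009]
pedal 231 med [0.3827 0.0601 0.1274] mid [0.3833 0.059  0.127 ] ext [0.035 0.047 0.024]
saddle 137 med [0.5896 0.0638 0.0915] mid [0.5893 0.0643 0.0922] ext [0.035 0.032 0.008]
```

View pics/c1.png

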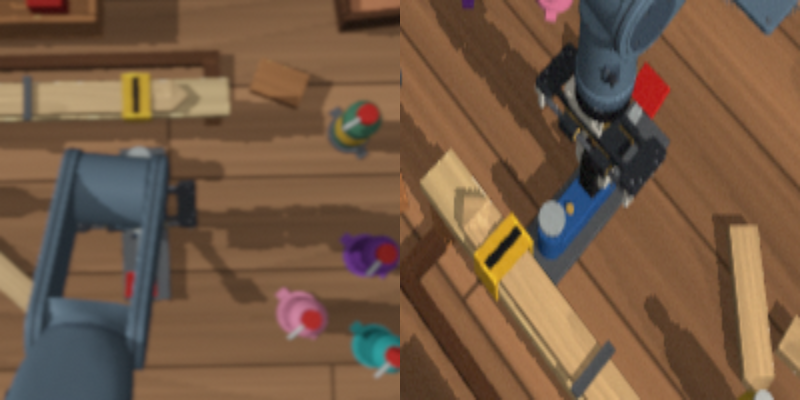

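Left: the jack is now aligned, pointing at the strap (135,95), with nothing near its path. Right: the saddle (551,217) is short of the strap (505,255), and the gripper is clear of the beam. I'll refine the saddle and strap positions from the scene camera.

```bash
python3 - <<'E'
from h import *
for n,b in(("top",(260,400,120,270)),("scene",(240,420,165,300))):
    P,H,ok=cloud(np.load(n+"1.npz"))
    q=sel(P,H,ok,b,(.088,.1)); q=q[(abs(q[:,0]-.587)<.03)&(abs(q[:,1]-.062)<.03)]
    q=q[abs(q[:,2]-np.median(q[:,2]))<.004]
    print(n,len(q),cv2.minEnclosingCircle((q[:,:2]*1000).astype(np.float32)),q.mean(0),q.min(0),q.max(0))
    s=sel(P,H,ok,dict(top=(276,300,132,165),scene=(285,320,238,272))[n],(.145,.17),(18,34),140); rep("strap",s)
    r=cv2.minAreaRect((s[:,:2]*1000).astype(np.float32));print(r)
    # strap top y extent excluding sides
    s=s[s[:,2]>np.median(s[:,2])-.003];print(len(s),s.mean(0),s.min(0),s.max(0))
    k=sel(P,H,ok,dict(top=(276,300,132,165),scene=(285,320,238,272))[n],(.145,.17),vr=(0,60));rep("line",k)
E
python3 -m creep '[[0,0,0.003,0,0,0,0.1],[0,0,0.006,0,0,0,0.1],[-0.01,0,0.006,0,0,0,0.1],[-0.025,0,0.006,0,0,0,0.1],[-0.04,0,0.006,0,0,0,0.1]]'; python3 to.py 0.597 0.061 0.08 91.5
```

```text
top 37 ((594.1571655273438, 64.02054595947266), 18.380796432495117) [0.60041832 0.063051   0.09234924] [0.59202296 0.04576417 0.08870081] [0.60927973 0.08227691 0.09584019]
strap 282 med [0.6803 0.062  0.1519] mid [0.6814 0.0608 0.1522] ext [0.067 0.041 0.01 ]
((681.3408813476562, 62.08293914794922), (69.05406951904297, 44.31639099121094), 0.010180911980569363)
247 [0.68151518 0.06139317 0.15251627] [0.64681382 0.03992607 0.14903471] [0.71586404 0.08424727 0.15964821]
line 5 med [0.6899 0.0621 0.1532] mid [0.6895 0.0621 0.1514] ext [0.013 0.001 0.007]
scene 125 ((589.46875, 62.1097526550293), 20.609329223632812) [0.58928245 0.06393619 0.09166875] [0.57114059 0.04482051 0.08816626] [0.60973498 0.08186073 0.09530203]
strap 357 med [0.6821 0.0647 0.1515] mid [0.6816 0.0616 0.1509] ext [0.068 0.044 0.009]
((681.4505004882812, 60.32646942138672), (69.56066131591797, 48.17533493041992), 0.03745540231466293)
309 [0.68127674 0.06205761 0.15186199] [0.64667924 0.03897597 0.148519  ] [0.71589473 0.08439717 0.15885664]
line 64 med [0.6834 0.0622 0.1539] mid [0.6835 0.062  0.1534] ext [0.05  0.009 0.007]
clock: 9.2
tcp_pos: [0.5424, 0.0611, 0.0787]
eef_rot: [180.0, -0.0, -178.7]
ft_force: [-0.9, -1.0, -6.9]
gripper_width: 0.0296
grip_force: 35.0
shift [-0.0546 -0.0014 -0.0013] turn [ 0.001 -0.    -0.005] now [0.5424 0.0611 0.0787] [ 1.7996e+02 -2.0000e-02 -1.7870e+02] t 9.2 F [-0.89 -0.97 -6.86]
```

```bash
python3 -m creep '[[-0.012,0,0.0,0,0,0,0.1],[-0.024,0.001,0,0,0,0,0.1],[-0.036,0.001,0,0,0,0,0.1],[-0.047,0.001,0,0,0,0,0.1],[-0.052,0.001,0,0,0,0,0.1]]';python3 -m creep '[[0,0,0.0,0,0,0,0.1],[0,0,0.0,0,0,0,0.1]]'; python3 to.py 0.5945 0.0595 0.0755 91.5
python3 - <<'E'
from rig import grab_frame
from h import *
f=grab_frame("scene");cv2.imwrite("pics/s2.png",cv2.resize(f["frame"][160:310,240:440],(800,600),interpolation=3)[:,:,::-1])
E
```

```text
clock: 9.7
tcp_pos: [0.5945, 0.0633, 0.0785]
eef_rot: [180.0, -0.0, -178.7]
ft_force: [0.3, 0.2, -6.2]
gripper_width: 0.03
grip_force: 35.0
clock: 9.9
tcp_pos: [0.5925, 0.0635, 0.0784]
eef_rot: [180.0, -0.1, -178.7]
ft_force: [-0.9, -0.0, -6.8]
gripper_width: 0.03
grip_force: 35.0
shift [-0.0019 -0.004   0.0029] turn [ 0.001 -0.003 -0.004] now [0.5925 0.0635 0.0784] [ 1.7995e+02 -1.2000e-01 -1.7868e+02] t 9.9 F [-0.87 -0.01 -6.79]
```

View pics/s2.png

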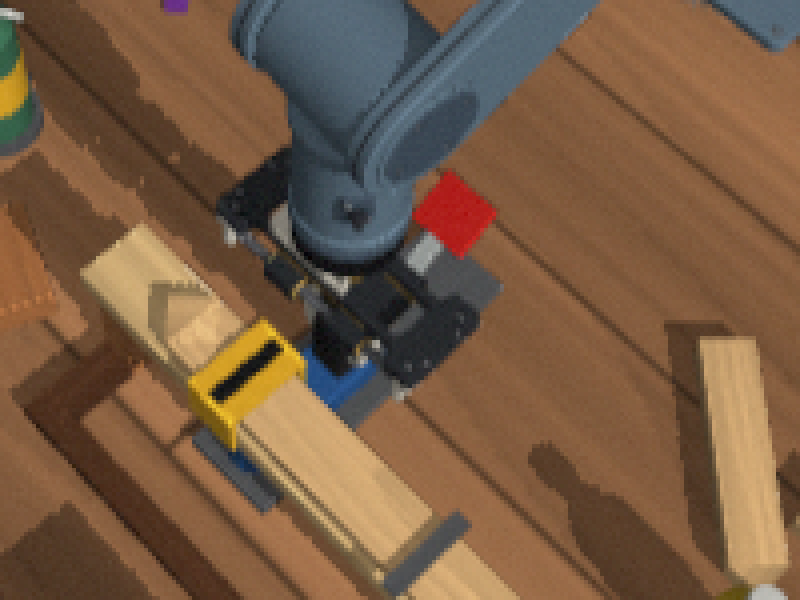

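The base's front edge shows past the beam at (235,470), roughly centred on the strap, and the gripper is clear of the beam. Fine-correct and set down.

```bash
python3 -m creep '[[-0.001,-0.002,0.0,0,0,0,0.1],[-0.002,-0.004,0,0,0,0,0.1],[-0.002,-0.004,0.0015,0,0,0,0.1],[-0.002,-0.004,0.003,0,0,0,0.1],[-0.002,-0.004,0.0035,0,0,0,0.1]]';python3 -m creep '[[0,0,0.0,0,0,0,0.1],[0,0,0.0,0,0,0,0.1]]'; python3 to.py 0.5945 0.0595 0.0755 91.5
python3 - <<'E'
from rig import grab_frame
from h import *
f=grab_frame("scene");P,H,ok=cloud(f);b=(240,440,160,310)
q=sel(P,H,ok,b,(.06,.15),(170,8),120);q=q[(q[:,0]<.55)&(q[:,0]>.4)];rep("pedal",q)
q=sel(P,H,ok,b,(.005,.03),(90,125),0);q=q[(q[:,0]>.68)&(abs(q[:,1]-.06)<.06)];rep("front",q);print(q.min(0),q.max(0))
E
```

```text
clock: 10.45
tcp_pos: [0.5952, 0.0593, 0.0759]
eef_rot: [180.0, -0.0, -178.7]
ft_force: [-3.7, -0.2, 2.8]
gripper_width: 0.0299
grip_force: 35.0
clock: 10.65
tcp_pos: [0.5954, 0.0594, 0.0759]
eef_rot: [180.0, -0.0, -178.7]
ft_force: [-4.3, -0.8, 2.4]
gripper_width: 0.0298
grip_force: 35.0
shift [0.0009 0.0001 0.0004] turn [ 0.001 -0.    -0.004] now [0.5954 0.0594 0.0759] [ 1.7997e+02 -1.0000e-02 -1.7867e+02] t 10.65 F [-4.28 -0.77  2.36]
pedal 247 med [0.4788 0.0579 0.1172] mid [0.4785 0.0581 0.117 ] ext [0.035 0.046 0.026]
front 128 med [0.7056 0.0742 0.0119] mid [0.7036 0.0642 0.0166] ext [0.02  0.072 0.019]
[0.6915024  0.02638574 0.00565238] [0.71490142 0.10233536 0.02884218]
```

```bash
python3 -m creep '[[0,0,0,0,0,0,0.5],[0,0,0.0,0,0,0,0.8],[0,0,0,0,0,0,0.9],[0,0,0,0,0,0,0.9],[0,0,0,0,0,0,0.9]]';python3 -m creep '[[0,0,-0.01,0,0,0,0.9],[0,0,-0.03,0,0,0,0.9],[0,0,-0.06,0,0,0,0.9],[0,0,-0.09,0,0,0,0.9],[0,0,-0.11,0,0,0,0.5]]';python3 -m creep '[[0.03,0,0,0,0,0,0],[0.06,0,0,0,0,0,0],[0.09,0,0,0,0,0,0],[0.114,0,0,0,0,0,0],[0.114,0,0,0,0,0,0]]' 20; python3 to.py 0.4785 0.0585 0.13 91.5
python3 - <<'E'
from rig import grab_frame
from h import *
f=grab_frame("scene");P,H,ok=cloud(f);b=(240,440,160,310)
q=sel(P,H,ok,b,(.06,.15),(170,8),120);q=q[(q[:,0]<.55)&(q[:,0]>.4)];rep("pedal",q)
q=sel(P,H,ok,b,(.1,.125),None,0,(0,70));q=q[(q[:,0]<.65)&(q[:,0]>.55)];rep("post",q)
cv2.imwrite("pics/s3.png",cv2.resize(f["frame"][160:310,240:440],(800,600),interpolation=3)[:,:,::-1])
E
```

```text
clock: 11.2
tcp_pos: [0.5954, 0.0595, 0.0752]
eef_rot: [180.0, -0.0, -178.7]
ft_force: [-0.2, -0.1, -0.8]
gripper_width: 0.0657
grip_force: 0.0
clock: 11.7
tcp_pos: [0.5962, 0.0594, 0.1884]
eef_rot: [180.0, 0.1, -178.7]
ft_force: [-0.4, -0.2, -0.4]
gripper_width: 0.0792
grip_force: 0.0
clock: 12.2
tcp_pos: [0.4788, 0.0571, 0.1862]
eef_rot: [180.0, -0.1, -178.7]
ft_force: [1.0, 0.3, 0.2]
gripper_width: 0.0402
grip_force: 0.0
shift [0.0002 0.0014 0.0562] turn [ 0.001 -0.002 -0.004] now [0.4788 0.0571 0.1862] [ 1.7996e+02 -8.0000e-02 -1.7866e+02] t 12.2 F [1.03 0.3  0.21]
pedal 244 med [0.4795 0.0587 0.118 ] mid [0.4787 0.058  0.1172] ext [0.035 0.047 0.025]
post 94 med [0.6018 0.0615 0.1132] mid [0.6006 0.0612 0.1097] ext [0.022 0.027 0.015]
```

View pics/s3.png

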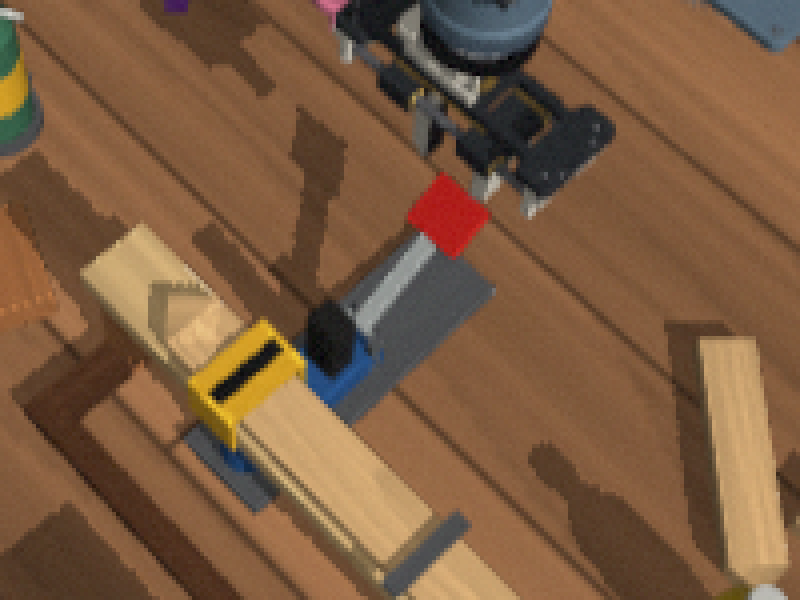

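The jack stands with its saddle side under the strap, post at (330,338) and pedal up at (448,215). Centring is within about 4 mm. Now the trial pump.

```bash
python3 -m creep '[[0,0.001,0,0,0,0,0],[0,0.001,0,0,0,0,0],[0,0.001,0.02,0,0,0,0],[0,0.001,0.045,0,0,0,0],[0,0.001,0.06,0,0,0,0]]'; python3 to.py 0.471 0.0585 0.105 91.5; python3 -m creep '[[0.002,0,0.006,0,0,0,0],[0.006,0,0.012,0,0,0,0],[0.009,0,0.018,0,0,0,0],[0.011,0,0.023,0,0,0,0],[0.013,0,0.028,0,0,0,0]]';python3 to.py 0.459 0.0585 0.063 91.5
```

```text
clock: 12.75
tcp_pos: [0.4815, 0.0578, 0.1237]
eef_rot: [179.9, -0.1, -178.7]
ft_force: [-0.4, 0.5, 0.4]
gripper_width: 0.001
grip_force: 0.0
shift [0.0105 0.0009 0.0187] turn [ 0.001 -0.003 -0.004] now [0.4815 0.0578 0.1237] [ 1.7995e+02 -1.3000e-01 -1.7868e+02] t 12.75 F [-0.38  0.51  0.35]
clock: 13.25
tcp_pos: [0.4693, 0.0575, 0.0985]
eef_rot: [180.0, 0.1, -178.7]
ft_force: [-0.4, 0.8, 8.5]
gripper_width: 0.0002
grip_force: 3.9
shift [0.0104 0.0013 0.0354] turn [ 0.001  0.003 -0.004] now [0.4693 0.0575 0.0985] [ 1.7998e+02  1.3000e-01 -1.7868e+02] t 13.25 F [-0.4   0.77  8.53]
```

```bash
python3 -m creep '[[0.002,0,0.007,0,0,0,0],[0.004,0,0.014,0,0,0,0],[0.006,0,0.02,0,0,0,0],[0.008,0,0.026,0,0,0,0],[0.009,0,0.031,0,0,0,0]]'; python3 to.py 0.459 0.0585 0.063 91.5
```

```text
clock: 13.75
tcp_pos: [0.4613, 0.0573, 0.0678]
eef_rot: [180.0, 0.2, -178.7]
ft_force: [2.0, 2.1, 9.4]
gripper_width: 0.0004
grip_force: 4.7
shift [0.0023 0.0013 0.0048] turn [ 0.001  0.006 -0.004] now [0.4613 0.0573 0.0678] [ 179.98    0.25 -178.69] t 13.75 F [1.99 2.1  9.37]
```

```bash
python3 -m creep '[[0.001,0,0.003,0,0,0,0],[0.002,0,0.005,0,0,0,0],[0.002,0,0.007,0,0,0,0],[0.002,0,0.007,0,0,0,0],[0.002,0,0.007,0,0,0,0]]'; python3 to.py 0.459 0.0585 0.063 91.5
python3 - <<'E'
from rig import grab_frame
from h import *
f=grab_frame("scene");P,H,ok=cloud(f);b=(240,440,160,310)
q=sel(P,H,ok,b,(.04,.15),(170,8),120);q=q[(q[:,0]<.55)&(q[:,0]>.4)];rep("pedal",q)
q=sel(P,H,ok,b,(.1,.125),None,0,(0,70));q=q[(q[:,0]<.65)&(q[:,0]>.55)];rep("post",q)
rep("strap",sel(P,H,ok,(280,325,225,275),(.14,.2),(18,34),140))
E
```

```text
clock: 14.25
tcp_pos: [0.4608, 0.0573, 0.0627]
eef_rot: [180.0, 0.4, -178.7]
ft_force: [-0.4, 3.2, 21.6]
gripper_width: 0.0003
grip_force: 11.1
shift [ 0.0018  0.0012 -0.0003] turn [ 0.     0.01  -0.004] now [0.4608 0.0573 0.0627] [ 179.99    0.44 -178.68] t 14.25 F [-0.44  3.22 21.56]
pedal 106 med [0.4725 0.0669 0.0618] mid [0.4644 0.0581 0.0613] ext [0.035 0.047 0.009]
post 93 med [0.6014 0.0619 0.1137] mid [0.6002 0.061  0.1102] ext [0.021 0.028 0.015]
strap 442 med [0.6885 0.0685 0.1822] mid [0.6826 0.0666 0.1686] ext [0.068 0.043 0.038]
```

Fully down, cradle raised by 30 mm. Let it up along the arc.

```bash
python3 -m creep '[[0,0,-0.012,0,0,0,0],[-0.003,0,-0.025,0,0,0,0],[-0.008,0,-0.04,0,0,0,0],[-0.014,0,-0.054,0,0,0,0],[-0.019,0,-0.07,0,0,0,0]]';python3 -m creep '[[0,0,-0.005,0,0,0,0],[0,0,-0.005,0,0,0,0],[0,0,-0.005,0,0,0,0]]'; python3 to.py 0.4785 0.0585 0.122 91.5
python3 - <<'E'
from rig import grab_frame
from h import *
f=grab_frame("scene");P,H,ok=cloud(f);b=(240,440,160,310)
q=sel(P,H,ok,b,(.04,.15),(170,8),120);q=q[(q[:,0]<.55)&(q[:,0]>.4)];rep("pedal",q)
q=sel(P,H,ok,b,(.1,.125),None,0,(0,70));q=q[(q[:,0]<.65)&(q[:,0]>.55)];rep("post",q)
rep("strap",sel(P,H,ok,(280,325,225,275),(.14,.2),(18,34),140))
E
```

```text
clock: 14.8
tcp_pos: [0.4772, 0.0576, 0.1306]
eef_rot: [180.0, 0.1, -178.7]
ft_force: [-0.0, 0.4, -0.2]
gripper_width: 0.0007
grip_force: 0.0
clock: 15.1
tcp_pos: [0.4753, 0.0578, 0.1336]
eef_rot: [180.0, -0.1, -178.7]
ft_force: [0.4, -0.4, 0.3]
gripper_width: 0.0007
grip_force: 0.0
shift [-0.0033  0.0007  0.0116] turn [ 0.001 -0.003 -0.004] now [0.4753 0.0578 0.1336] [ 1.7995e+02 -1.4000e-01 -1.7867e+02] t 15.1 F [ 0.41 -0.38  0.27]
pedal 172 med [0.4846 0.0647 0.1136] mid [0.4791 0.0583 0.1152] ext [0.035 0.047 0.023]
post 92 med [0.6022 0.0617 0.1136] mid [0.6006 0.061  0.1101] ext [0.022 0.028 0.015]
strap 361 med [0.6834 0.0632 0.1513] mid [0.6825 0.0617 0.1499] ext [0.067 0.044 0.011]
```

Handle up, cradle on its rest. Second press.

```bash
python3 -m creep '[[-0.002,0,0.01,0,0,0,0],[0.001,0,0.018,0,0,0,0],[0.004,0,0.026,0,0,0,0],[0.007,0,0.032,0,0,0,0],[0.009,0,0.038,0,0,0,0]]'; python3 -m creep '[[0.002,0,0.007,0,0,0,0],[0.004,0,0.014,0,0,0,0],[0.005,0,0.019,0,0,0,0],[0.006,0,0.024,0,0,0,0],[0.007,0,0.028,0,0,0,0]]';python3 to.py 0.4605 0.0585 0.063 91.5
```

```text
clock: 15.65
tcp_pos: [0.4667, 0.0575, 0.0959]
eef_rot: [180.0, -0.1, -178.7]
ft_force: [-1.4, 0.0, 9.6]
gripper_width: 0.0006
grip_force: 4.0
clock: 16.15
tcp_pos: [0.4598, 0.0573, 0.0681]
eef_rot: [180.0, -0.1, -178.7]
ft_force: [-0.9, -0.4, 9.6]
gripper_width: 0.0002
grip_force: 4.7
shift [-0.0008  0.0012  0.0051] turn [ 0.001 -0.001 -0.004] now [0.4598 0.0573 0.0681] [ 1.7997e+02 -7.0000e-02 -1.7867e+02] t 16.15 F [-0.93 -0.37  9.65]
```

```bash
python3 -m creep '[[0,0,0.003,0,0,0,0],[0,0,0.005,0,0,0,0],[0,0,0.007,0,0,0,0],[0,0,0.007,0,0,0,0],[0,0,0.007,0,0,0,0]]'; python3 -m creep '[[0,0,0,0,0,0,0],[0,0,0,0,0,0,0],[0,0,0,0,0,0,0],[0,0,0,0,0,0,0],[0,0,0,0,0,0,0]]'
python3 - <<'E'
from rig import grab_frame
from h import *
f=grab_frame("scene");P,H,ok=cloud(f);b=(240,440,160,310)
q=sel(P,H,ok,b,(.04,.15),(170,8),120);q=q[(q[:,0]<.55)&(q[:,0]>.4)];rep("pedal",q)
q=sel(P,H,ok,b,(.1,.125),None,0,(0,70));q=q[(q[:,0]<.65)&(q[:,0]>.55)];rep("post",q)
rep("strap",sel(P,H,ok,(280,325,225,275),(.14,.2),(18,34),140))
rep("cap",sel(P,H,ok,(222,245,150,172),(.165,.19),(170,8),120))
cv2.imwrite("pics/s4.png",cv2.resize(f["frame"][160:310,240:440],(800,600),interpolation=3)[:,:,::-1])
E
```

```text
clock: 16.65
tcp_pos: [0.4593, 0.0573, 0.0627]
eef_rot: [180.0, -0.1, -178.6]
ft_force: [-8.0, -0.1, 25.1]
gripper_width: 0.0004
grip_force: 12.7
clock: 17.15
tcp_pos: [0.4594, 0.0573, 0.0627]
eef_rot: [180.0, -0.1, -178.6]
ft_force: [-8.9, 0.2, 25.7]
gripper_width: 0.0006
grip_force: 12.6
pedal 111 med [0.4717 0.0652 0.0616] mid [0.4651 0.0578 0.0608] ext [0.035 0.048 0.01 ]
post 92 med [0.6023 0.0618 0.1136] mid [0.6004 0.0607 0.1097] ext [0.022 0.028 0.016]
strap 441 med [0.688  0.0691 0.1824] mid [0.6828 0.0664 0.1677] ext [0.068 0.043 0.039]
cap 93 med [ 0.6425 -0.2958  0.1787] mid [ 0.6413 -0.2982  0.1751] ext [0.027 0.027 0.017]
```

View pics/s4.png

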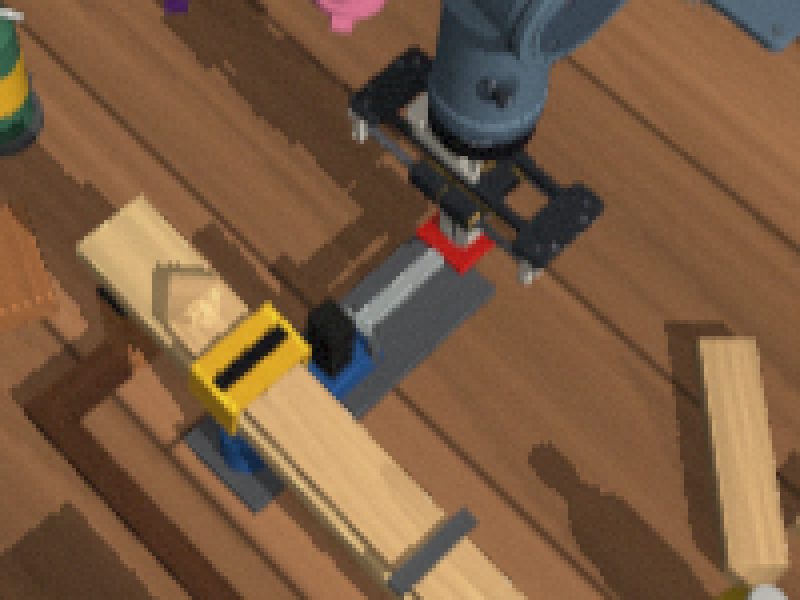

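The pedal at (455,245) is held down by the closed fingers, the cradle is off its rest post at (110,298), and the jack is flat. All steady, so I'm handing in.

```bash
python3 -c "
from rig import hand_in
print(hand_in())"
```

```text
the job is handed in; nothing more can be done
None
```

I handed the job in with the fingers holding the red handle fully down and the jack keeping the cradle about 30 mm off its rest; every step was done in order by 17 s of the 64 s allowed, but no verdict came back.

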